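# Hang a charger carrier on the bench rail and park it in the stop notch

## Robot

A 7-joint arm with a two-finger parallel gripper is mounted at the origin on the work surface. World frame = base frame: x ahead of the robot, y to its left, z up, the work surface at z = 0. Lengths are in m, angles in rad, forces in N, time in s.
With the tool pointing down it reaches from about 0.4 to 0.85 m from the base axis. Payload 4.5 kg.
Tool frame: the origin (TCP) lies between the finger pads; the fingertips stand r.tip_reach ahead of it and the grasp point (between the pads) lies 3 mm ahead of it (r.tip_reach is the distance from the TCP to the fingertips, in m); z points along the fingers, y is the line along which they close (so a half turn about z gives the same grasp; the last joint's range is limited). The gripper opens to 88 mm and grips with 3 to 60 N. Pads are 18 mm wide; open, the fingers measure 123 mm over their backs; the gripper's body (75 mm by 187 mm) begins 45 mm behind the grasp point.
Start: joints at [-1.238, 0.689, -0.195, 1.565, 0.157, 0.902, -0.215], TCP at [0.184, 0.597, 0.261] pointing down, gripper open.
Joint ranges: [-3.01, 3.01], [-0.46, 2.08], [-1.47, 1.51], [0.13, 2.56], [-1, 4.14], [0.04, 2.09], [-2.66, 2.66]. Speed limits (rad/s): [2.57, 2.57, 3.14, 3.14, 3.14, 3.14, 3.14].

## Interface

Orientations are given as a unit quaternion [x, y, z, w].
In Python, from plant import r gives the robot as it stands.
- The arm moves only by the tool step_arm, never from a script. Its argument "motion" is a list of rows, each an object with "dp": the shift along the tool's x, y, z in mm, a list of three; "twist": the turn, a rotation vector about the tool's x, y, z in rad, a list of three; "hand": the opening, from -1 (shut) to 1 (fully open). In form: [{"dp": [dx, dy, dz], "twist": [rx, ry, rz], "hand": hand}, ...]. A call has 1 to 5 rows; each row is the pose to reach, as a shift and turn from the pose commanded when the call began, along the tool's axes at that moment; what a row does not reach only later rows make up. A row lasts 1/8 s, in which the tool goes at most 62.5 mm and 10.7 degrees, less where a joint would pass 70% of its speed; a pose out of reach is approached as far as the arm can. A call with a gripper value outside its range is refused whole. The fingers move at their own pace and stop on an object; "force" is the grip in N (left out, the last holds). Time passes only in rows, so rows that repeat a pose let the fingers close. It gives the time, the measured TCP pose, the force, the opening and the grip force at its end, in the units of the state.
- r.get_state(): the state, without advancing time (a new reading comes with each control period).
- r.snapshot(name): name is "side" or "top" or "wrist"; returns a dict with "pixels" (480x640x3 uint8, red, green, blue), "depth" (480x640 float32, m along the optical axis (not along the pixel's ray), 0 where there is no reading), "fx", "fy", "cx", "cy" (pixels), "D" ([k1, k2, p1, p2, k3] as OpenCV has them; the pictures are not rectified), "xyz" and "orientation" of the camera in the world; the wrist camera has in their place "mount" (4x4, takes a point from camera to tool coordinates, whose origin is the TCP and whose axes are the flange's). Camera axes: x right, y down, z forward; pixel columns grow to the right and rows downward; lengths in m; the calibration is good to about 2 mm. A picture is of the moment at which its call begins: read the wrist's pose just before it.
- r.finish_job(): hands the job in; it is judged then, once.
Trained networks look in the newest picture that a camera, given by its name, has taken for a name from the list of things; names that differ only in an ending like _2 or _b are one class to them, and where a whole thing is asked for, a point or a joint stands for the part that bears it (a point fixed in the world has none). Each returns a list of dicts, best first, with "score" (0 to 1); they miss things now and then, are a little off and sometimes report something else, mostly with a low value. They report only what shows in the picture. A call takes as long as a camera call.
- r.search_frame(camera, thing): "at" ([x, y, z] in m, in the coordinates of the camera as it stood for that picture, good to about 4 mm: the middle of the surface that is visible of it).
The state is a dict: "clock": time; "q": joint angles; "qd": joint speeds; "joint_torque": joint torques, N m; "tool_pos": TCP position; "eef_rot": TCP orientation; "contact_force": force on the tool from outside, world axes, zero at the start; "moment": the same for the moment, N m; "opening": opening from 0.0 (shut) to 1.0 (fully open); "finger_force": force on a finger pad.
Only numpy, scipy, OpenCV 4.12 (cv2) and the standard library are available. Lean on these libraries where they do the work, as an engineer would, in place of code of your own. Each camera call takes 0.05 s, during which the arm holds its last target. There are 200 camera calls.

## Task

Take the tall charger carrier by its grip block, hook it over the rail at the loading end (the end without the stop), and slide it along on the rail, without lifting it off, until it meets the stop block; let it drop into the notch in front of the stop and leave it hanging there. The notch can be anywhere within 25 mm of the mark, so feel for it, never slam or push the carrier against the rail or stop with more than 90 N, and leave the short carrier, mouse, adapter and tape roll where they are.

Things in the scene. Friction and masses are not known exactly. Their poses are not given: they have to be found in the camera images.
- carrier: The tall charger carrier, loose, grey sheet metal, 0.2-0.42 kg, 214 mm tall, upright on its tray. Origin: centre of the tray's underside, z up. Tray 80 (x) x 110 (y) x 25 mm high with a black charger in its +x half, top at z = 34. A plate 4 mm thick at x = -13 to -9 rises from it, 90 mm wide (y) up to z = 109, then 22 mm wide up to the hook. On the rail its x and y axes lie along the rail's.
- hook (a point): Centre of the underside of the hook bridge (carrier z = 150 mm), which rests on the rail; axes as the carrier's. The hook is an inverted U 22 mm wide (y), 18 mm inside (x -9 to +9), open along y: plate on the -x side, bridge 8 mm thick on top, lip on the +x side. Coming from the rail's -x side, the lip passes over the bar and the tray's +x half under it.
- lip (a point): Middle of the lower edge of the hook's lip: carrier x = +11, y = 0, z = 126 mm. The lip is 4 mm thick (x), 22 mm wide (y) and hangs 24 mm below the bridge's underside.
- grip (a point): Grasp point in the black grip block on top of the carrier (carrier x = 0, y = 0, z = 200 mm). The block is 24 mm (x) by 30 mm (y), from carrier z = 178 to 214 mm, on a 16 mm wide neck above the bridge.
- rail: The rail, fixed: an aluminium flat bar on edge, 12 mm thick (x), 500 mm long (y), bottom at z = 165 mm, top (riding edge) at z = 200 mm, on 25 mm square posts at y = -235 and +235 mm with feet 70 x 50 mm. Origin on the bench below the bar's middle; y along the bar towards the stop, z up, -x the side to the robot.
- load (a point): Middle of the loading end on the riding edge (rail x = 0, y = -105, z = 200 mm); axes as the rail's.
- mark (a point): The mark on the rail (x = 0, y = +120, z = 200 mm). Within 25 mm of it along y (before or after, not measured: feel for it) is the centre of a notch 27 mm long (y), 10 mm deep (floor z = 190). Right behind it (+y) stands the steel stop block, 12 mm thick, 20 mm long, top at z = 209. Before the notch the edge is level at z = 200. The 22 mm hook has 5 mm to spare in the notch.
- short_carrier: Another, shorter carrier, loose, 147 mm tall with a 70 mm wide tray and a round knob; not to be moved. Origin at the centre of its underside.
- mouse: A black computer mouse, loose, 105 x 60 x 33 mm, between the carriers; not to be moved. Origin under its centre.
- adapter: A black power adapter, loose, 68 x 140 x 26 mm, lying under the rail; not to be moved. Origin under its centre.
- tape: A tape roll lying flat, loose, 104 mm across, 48 mm high; not to be moved. Origin under its centre.

How it is judged:
By the outcome, as a careful person would: the job done as asked, in the order asked, and still so for the second after the job is handed in, with the robot touching nothing.
It also fails if it takes over 53 s, if anything falls off the work surface, if the arm or the gripper's body presses on something with over 40 N, if the wrist force passes 120 N, or if a joint passes its speed limit or range.

## Working session

There is one attempt and no reset: what is moved stays moved. The work goes in short steps, Python scripts to look and compute and a tool call to move; the robot and the scene stay as the last step left them, time stands still between calls to the robot, and variables do not carry over. Pictures are saved under pics/ and viewed, at most 10 in all, crops included, and the job is handed in when it is done.

Besides the shell and the picture viewer there is one more tool, called after "Emit:" by a JSON object that holds its "fn" and its "kwargs". step_arm: Moves the arm, as the interface text tells. Its arguments: {"type":"object","properties":{"motion":{"type":"array"},"force":{"type":"number"}},"required":["motion"]}

```bash
ls; mkdir -p pics; cat > h.py <<'E'
from plant import r
import numpy as np, cv2
from scipy.spatial.transform import Rotation as R
def cam(n):
    s=r.get_state(); c=r.snapshot(n)
    if 'mount' in c:
        T=np.eye(4);T[:3,:3]=R.from_quat(s['eef_rot']).as_matrix();T[:3,3]=s['tool_pos'];M=T@np.array(c['mount'])
    else:
        M=np.eye(4);o=np.array(c['orientation']);M[:3,:3]=R.from_quat(o).as_matrix() if o.size==4 else o;M[:3,3]=c['xyz']
    return c,M
def save(c,f): cv2.imwrite('pics/'+f,c['pixels'][:,:,::-1])
def cloud(c,M):
    K=np.array([[c['fx'],0,c['cx']],[0,c['fy'],c['cy']],[0,0,1]]);h,w=c['depth'].shape
    u,v=np.meshgrid(np.arange(w),np.arange(h));p=np.stack([u,v],-1).reshape(-1,1,2).astype(np.float64)
    n=cv2.undistortPoints(p,K,np.array(c['D'],float)).reshape(h,w,2);d=c['depth'][...,None]
    P=np.concatenate([n*d,d],-1)@M[:3,:3].T+M[:3,3];P[c['depth']==0]=np.nan
    return P
E
python3 - <<'E'
from h import *
s=r.get_state();print({k:np.round(v,3) for k,v in s.items()}, r.tip_reach)
for n in('top','side'):
    c,M=cam(n);save(c,n+'1.png');print(n,M.round(3).tolist())
    P=cloud(c,M);np.save(n+'1.npy',P)
    for t in('carrier','hook','lip','grip','rail','load','mark','short_carrier','mouse','adapter','tape'):
        for d in r.search_frame(n,t)[:2]: print(t,round(d['score'],2),(M[:3,:3]@d['at']+M[:3,3]).round(3))
E
```

```text
pics
{'clock': np.float64(0.0), 'q': array([-1.238,  0.69 , -0.194,  1.566,  0.157,  0.902, -0.215]), 'qd': array([ 0.001, -0.   , -0.   , -0.   , -0.   ,  0.   , -0.   ]), 'joint_torque': array([-0.0000e+00, -5.2755e+01, -1.2670e+00, -1.5343e+01, -5.3000e-02,
        7.0000e-03,  0.0000e+00]), 'tool_pos': array([0.184, 0.597, 0.26 ]), 'eef_rot': array([ 0.149,  0.989, -0.001, -0.   ]), 'contact_force': array([-0.211, -0.485, -0.021]), 'moment': array([-0.063,  0.024,  0.039]), 'finger_force': np.float64(0.0), 'opening': np.float64(0.998)} 0.022
top [[0.016, -0.995, 0.095, 0.465], [-1.0, -0.016, 0.002, 0.087], [-0.0, -0.095, -0.995, 1.176], [0.0, 0.0, 0.0, 1.0]]
carrier 0.62 [ 0.417 -0.216  0.024]
hook 0.68 [ 0.419 -0.22   0.025]
hook 0.62 [ 0.634 -0.03   0.192]
lip 0.86 [ 0.417 -0.221  0.021]
grip 0.57 [ 0.634 -0.03   0.193]
grip 0.56 [ 0.413 -0.218  0.023]
rail 0.85 [ 0.631 -0.033  0.193]
load 0.86 [ 0.63  -0.033  0.187]
mark 0.93 [ 0.633 -0.033  0.188]
short_carrier 0.95 [0.424 0.227 0.027]
short_carrier 0.39 [ 0.631 -0.027  0.191]
mouse 0.7 [0.402 0.024 0.031]
adapter 0.58 [ 0.618 -0.014  0.025]
tape 0.82 [0.518 0.43  0.047]
side [[0.693, -0.391, 0.605, 0.048], [-0.721, -0.371, 0.586, -0.427], [-0.005, -0.842, -0.539, 0.59], [0.0, 0.0, 0.0, 1.0]]
carrier 0.9 [ 0.4   -0.233  0.035]
carrier 0.44 [ 0.604 -0.152  0.17 ]
hook 0.7 [ 0.401 -0.234  0.03 ]
grip 0.86 [ 0.4   -0.232  0.032]
rail 0.62 [ 0.605 -0.153  0.169]
load 0.84 [ 0.612 -0.15   0.172]
short_carrier 0.8 [0.418 0.223 0.026]
mouse 0.81 [0.398 0.014 0.028]
adapter 0.79 [ 0.613 -0.035  0.024]
tape 0.84 [0.522 0.422 0.032]
tape 0.41 [0.396 0.015 0.026]
```

View pics/top1.png

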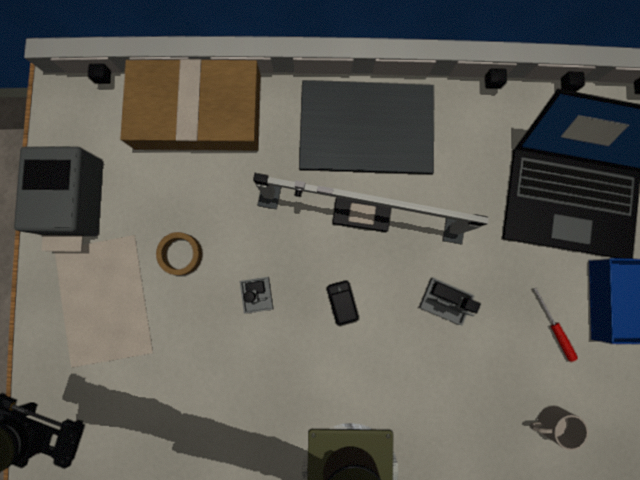

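View pics/side1.png

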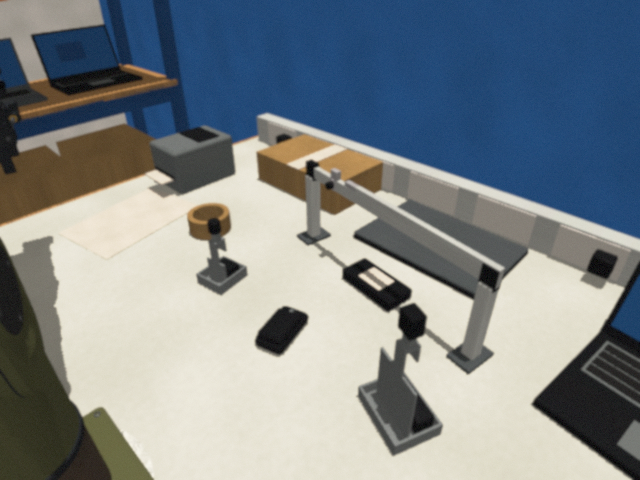

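```bash
python3 - <<'E'
from h import *
P=np.concatenate([np.load(n+'1.npy').reshape(-1,3) for n in('top','side')]);P=P[~np.isnan(P[:,0])]
T=np.load('top1.npy').reshape(-1,3);S=np.load('side1.npy').reshape(-1,3)
for nm,P in(('top',T),('side',S)):
    P=P[~np.isnan(P[:,0])]
    def sel(x0,x1,y0,y1,z0,z1): 
        return P[(P[:,0]>x0)&(P[:,0]<x1)&(P[:,1]>y0)&(P[:,1]<y1)&(P[:,2]>z0)&(P[:,2]<z1)]
    def rect(Q,t):
        if len(Q)<5: print(nm,t,len(Q));return
        b=cv2.minAreaRect((Q[:,:2]*1000).astype(np.float32));print(nm,t,len(Q),np.round(b[0],1),np.round(b[1],1),round(b[2],1),'z',np.percentile(Q[:,2],[5,50,95]).round(3),'med',np.median(Q,0).round(4))
    rect(sel(.3,.52,-.35,-.1,.205,.225),'griptop')
    rect(sel(.3,.52,-.35,-.1,.17,.225),'grip')
    rect(sel(.3,.52,-.35,-.1,.015,.045),'tray')
    rect(sel(.55,.72,-.4,.4,.194,.206),'railtop')
    rect(sel(.55,.72,-.4,.4,.206,.215),'stop')
    rect(sel(.55,.72,-.4,.4,.185,.194),'notchfloor')
    rect(sel(.3,.52,.1,.35,.12,.17),'short knob')
    rect(sel(.3,.52,-.1,.12,.015,.045),'mouse')
    rect(sel(.5,.8,-.2,.2,.018,.035),'adapter')
E
```

```text
top griptop 179 [ 415.3 -227.8] [29.6 24. ] 64.0 z [0.209 0.214 0.217] med [ 0.4158 -0.227   0.2141]
top grip 228 [ 415.4 -227.8] [29.5 24.1] 65.0 z [0.188 0.213 0.217] med [ 0.4159 -0.2231  0.2135]
top tray 729 [ 415.  -227.8] [113.2  80.6] 68.9 z [0.019 0.031 0.037] med [ 0.4323 -0.2224  0.0311]
top railtop 1241 [634.1 -20.6] [498.6  18.5] 80.0 z [0.196 0.2   0.203] med [ 0.6257 -0.0684  0.2   ]
top stop 58 [659.8 127.1] [20.1 12.2] 78.6 z [0.207 0.21  0.212] med [0.6595 0.1278 0.2096]
top notchfloor 429 [628.  -18.5] [491.4  29.2] 80.3 z [0.186 0.19  0.193] med [0.6548 0.1222 0.1901]
top short knob 125 [423.8 234.8] [23.7 24.4] 1.0 z [0.133 0.147 0.15 ] med [0.4229 0.2337 0.1467]
top mouse 1002 [407.3  24.4] [104.5  59.7] 15.5 z [0.017 0.031 0.036] med [0.4075 0.0249 0.0309]
top adapter 3473 [691.6   0.9] [397.6 216.8] 90.0 z [0.018 0.021 0.029] med [ 0.7441 -0.0221  0.0215]
side griptop 407 [ 413.1 -230.6] [30.3 24.9] 67.7 z [0.207 0.213 0.214] med [ 0.4094 -0.2322  0.2126]
side grip 802 [ 412.9 -230.4] [30.3 25.3] 67.2 z [0.182 0.206 0.214] med [ 0.4062 -0.2345  0.2057]
side tray 1914 [ 413.2 -229.6] [111.9  82. ] 67.5 z [0.016 0.025 0.039] med [ 0.4039 -0.2557  0.025 ]
side railtop 1387 [631.5 -21.6] [501.6  18.9] 80.1 z [0.195 0.199 0.201] med [ 0.6141 -0.1182  0.199 ]
side stop 42 [657.9 126. ] [21.5 13.5] 75.1 z [0.206 0.208 0.21 ] med [0.6555 0.1241 0.2083]
side notchfloor 984 [625.9 -20.7] [502.2  28.8] 80.4 z [0.186 0.189 0.194] med [ 0.6161 -0.0842  0.1895]
side short knob 205 [422.9 230.9] [25.3 25.4] 22.9 z [0.124 0.14  0.147] med [0.4188 0.2249 0.1395]
side mouse 1331 [404.4  21.7] [101.8  55.7] 16.9 z [0.017 0.03  0.033] med [0.3946 0.014  0.0305]
side adapter 2283 [697.8   7.5] [373.1 210.5] 82.3 z [0.018 0.025 0.027] med [ 0.6334 -0.0221  0.0246]
```

The top view shows the carrier at pixel (450,300) with its charger facing the rail, the short carrier at (256,292) and the mouse at (343,302). The rail runs from (262,181) to (485,222), with the stop near (298,188). The side view agrees: tall carrier's grip at (411,320), stop at (335,176).

```bash
cat > go.py <<'E'
import sys
from h import *
def go(*a):
    s=r.get_state();x,y,z,yaw=a
    Rm=R.from_quat(s['eef_rot']);a=np.radians(yaw)
    Y=np.array([np.cos(a),np.sin(a),0]);Z=np.array([0,0,-1.]);T=R.from_matrix(np.stack([np.cross(Y,Z),Y,Z],1))
    print('dp',(Rm.inv().apply(np.array([x,y,z])-s['tool_pos'])*1000).round(1),'twist',(Rm.inv()*T).as_rotvec().round(4),'t',round(float(s['clock']),2),'pos',np.round(s['tool_pos'],4))
if __name__=='__main__':
    v=list(map(float,sys.argv[1:]))
    for i in range(0,len(v),4): go(*v[i:i+4])
E
python3 go.py .45 .25 .31 70 .414 -.229 .28 68
```

```text
dp [-356.5 -253.6  -49.3] twist [ 0.0001 -0.      0.0503] t 1.2 pos [0.184  0.5973 0.2608]
dp [-463.1 -722.   -19.3] twist [ 0.0001 -0.      0.0852] t 1.2 pos [0.184  0.5973 0.2608]
```

Emit:
{"fn": "step_arm", "kwargs": {"motion": [{"dp": [-60,-43,-30],"twist": [0,0,0.01],"hand": 1},{"dp": [-102,-72,-49],"twist": [0,0,0.02],"hand": 1},{"dp": [-153,-108,-49],"twist": [0,0,0.03],"hand": 1},{"dp": [-204,-144,-49],"twist": [0,0,0.04],"hand": 1},{"dp": [-255,-180,-49],"twist": [0,0,0.05],"hand": 1}]}}

```text
clock: 1.82
tool_pos: [0.3708, 0.3553, 0.3101]
eef_rot: [0.174, 0.985, 0.0, 0.0]
contact_force: [1.3, -0.7, 0.6]
opening: 1.001
finger_force: 0.0
```

```bash
python3 go.py .45 .25 .31 70 .414 -.229 .28 68
```

```text
dp [-1.105e+02 -7.190e+01  1.000e-01] twist [0.0011 0.0006 0.0001] t 1.82 pos [0.3708 0.3553 0.3101]
dp [-240.4 -534.4   29.7] twist [0.0011 0.0006 0.035 ] t 1.82 pos [0.3708 0.3553 0.3101]
```

Emit:
{"fn": "step_arm", "kwargs": {"motion": [{"dp": [-52,-34,0],"twist": [0,0,0],"hand": 1},{"dp": [-92,-75,0],"twist": [0,0,0.01],"hand": 1},{"dp": [-110,-130,0],"twist": [0,0,0.015],"hand": 1},{"dp": [-126,-188,2],"twist": [0,0,0.02],"hand": 1},{"dp": [-142,-246,5],"twist": [0,0,0.03],"hand": 1}]}}

```text
clock: 2.45
tool_pos: [0.419, 0.0753, 0.3049]
eef_rot: [0.188, 0.982, 0.0, 0.001]
contact_force: [0.9, -0.6, 0.5]
opening: 0.998
finger_force: 0.0
```

```bash
python3 go.py .414 -.229 .28 68
```

```text
dp [-108.  -284.6   24.8] twist [0.0007 0.0011 0.0049] t 2.45 pos [0.419  0.0753 0.3049]
```

Emit:
{"fn": "step_arm", "kwargs": {"motion": [{"dp": [-21,-57,5],"twist": [0,0,0.005],"hand": 1},{"dp": [-42,-114,10],"twist": [0,0,0.005],"hand": 1},{"dp": [-63,-171,15],"twist": [0,0,0.005],"hand": 1},{"dp": [-84,-228,20],"twist": [0,0,0.005],"hand": 1},{"dp": [-105,-282,25],"twist": [0,0,0.005],"hand": 1}]}}

```text
clock: 3.08
tool_pos: [0.4121, -0.2258, 0.2798]
eef_rot: [0.191, 0.982, -0.0, 0.0]
contact_force: [0.6, -0.6, 0.7]
opening: 1.003
finger_force: 0.0
```

Emit:
{"fn": "step_arm", "kwargs": {"motion": [{"dp": [0,0,0],"twist": [0,0,0],"hand": 1}]}}

```text
clock: 3.2
tool_pos: [0.4111, -0.2288, 0.2793]
eef_rot: [0.195, 0.981, -0.001, 0.0]
contact_force: [0.4, 0.5, 0.3]
opening: 1.001
finger_force: 0.0
```

```bash
python3 - <<'E'
from h import *
from go import go
c,M=cam('wrist');save(c,'w1.png');P=cloud(c,M);P=P.reshape(-1,3)
print(M.round(3).tolist())
for t in('grip','carrier'):
    for d in r.search_frame('wrist',t)[:2]: print(t,round(d['score'],2),(M[:3,:3]@d['at']+M[:3,3]).round(4))
Q=P[(abs(P[:,0]-.414)<.05)&(abs(P[:,1]+.229)<.05)&(P[:,2]>.205)&(P[:,2]<.225)]
if len(Q)>5:print(cv2.minAreaRect((Q[:,:2]*1000).astype(np.float32)),np.median(Q,0))
go(.414,-.229,.28,68);go(.414,-.229,.203,68)
E
```

```text
[[0.383, 0.885, 0.265, 0.342], [0.924, -0.367, -0.111, -0.201], [-0.001, 0.287, -0.958, 0.404], [0.0, 0.0, 0.0, 1.0]]
grip 0.78 [ 0.406  -0.222   0.0501]
grip 0.62 [ 0.5797 -0.2474  0.1155]
carrier 0.88 [ 0.4031 -0.2282  0.0499]
((412.20556640625, -230.59701538085938), (29.987327575683594, 24.02362823486328), 67.20634460449219) [ 0.41049014 -0.22994383  0.21405602]
dp [-3.9 -5.4 -0.3] twist [ 0.0009 -0.0002  0.0014] t 3.35 pos [ 0.4124 -0.2226  0.2797]
dp [-3.9 -5.4 76.7] twist [ 0.0009 -0.0002  0.0014] t 3.35 pos [ 0.4124 -0.2226  0.2797]
```

View pics/w1.png

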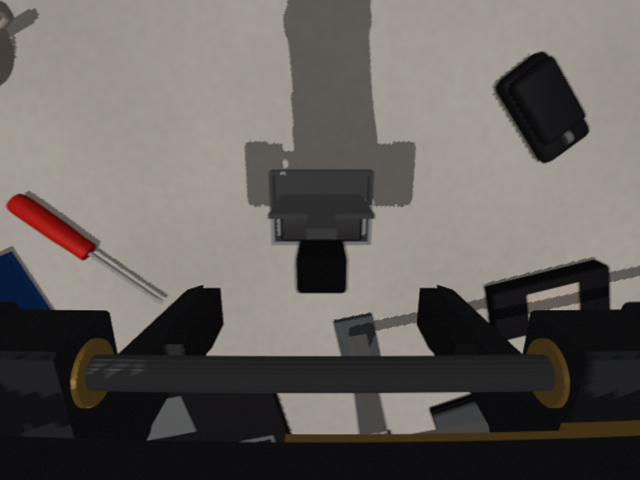

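The wrist view shows the grip block at (322,265), roughly centred between the open fingers, with the tray behind it. I'll let the arm settle and measure again.

Emit:
{"fn": "step_arm", "kwargs": {"motion": [{"dp": [0,0,0],"twist": [0,0,0],"hand": 1},{"dp": [0,0,0],"twist": [0,0,0],"hand": 1}]}}

```text
clock: 3.6
tool_pos: [0.4126, -0.2224, 0.2799]
eef_rot: [0.189, 0.982, 0.0, 0.0]
contact_force: [-0.8, -0.7, 0.8]
opening: 1.004
finger_force: 0.0
```

```bash
python3 - <<'E'
from h import *
from go import go
for i in range(3):
    c,M=cam('wrist');P=cloud(c,M).reshape(-1,3)
    Q=P[(abs(P[:,0]-.414)<.05)&(abs(P[:,1]+.229)<.05)&(P[:,2]>.205)&(P[:,2]<.225)]
    print(cv2.minAreaRect((Q[:,:2]*1000).astype(np.float32)),np.median(Q,0))
    go(.414,-.229,.203,68)
E
```

```text
((412.1605529785156, -230.5342559814453), (29.9280948638916, 23.814680099487305), 67.16556549072266) [ 0.4104588  -0.22992193  0.21401544]
dp [-3.7 -5.3 76.8] twist [0.0002 0.0001 0.0023] t 3.65 pos [ 0.4125 -0.2227  0.2798]
((412.10205078125, -230.50924682617188), (29.970979690551758, 24.003643035888672), 68.05679321289062) [ 0.41062106 -0.22991024  0.21402994]
dp [-3.7 -5.1 76.8] twist [0.0002 0.0001 0.0018] t 3.7 pos [ 0.4125 -0.2229  0.2798]
((412.2707824707031, -230.64561462402344), (29.78494644165039, 24.19586181640625), 67.90573120117188) [ 0.41058562 -0.22989599  0.21403433]
dp [-3.7 -4.9 76.8] twist [0.0001 0.0002 0.0013] t 3.75 pos [ 0.4124 -0.2231  0.2798]
```

Emit:
{"fn": "step_arm", "kwargs": {"motion": [{"dp": [-3,-7,20],"twist": [0,0,0],"hand": 1},{"dp": [-3,-7,45],"twist": [0,0,0],"hand": 1},{"dp": [-3,-7,67],"twist": [0,0,0],"hand": 1},{"dp": [-3,-7,77],"twist": [0,0,0],"hand": 1},{"dp": [-3,-7,77],"twist": [0,0,0],"hand": 1}], "force": 30}}

```text
clock: 4.38
tool_pos: [0.4123, -0.2311, 0.2024]
eef_rot: [0.191, 0.982, 0.0, -0.0]
contact_force: [0.1, -0.5, 0.0]
opening: 1.0
finger_force: 0.0
```

Emit:
{"fn": "step_arm", "kwargs": {"motion": [{"dp": [0,0,0],"twist": [0,0,0],"hand": 0},{"dp": [0,0,0],"twist": [0,0,0],"hand": -1},{"dp": [0,0,0],"twist": [0,0,0],"hand": -1},{"dp": [0,0,0],"twist": [0,0,0],"hand": -1}], "force": 45}}

```text
clock: 4.88
tool_pos: [0.4125, -0.2313, 0.2029]
eef_rot: [0.191, 0.982, -0.0, 0.0]
contact_force: [0.4, -0.0, 0.8]
opening: 0.572
finger_force: 0.0
```

```bash
python3 - <<'E'
from h import *
from go import go
s=r.get_state();print(s['opening'],s['finger_force'],s['contact_force'])
go(.413,-.230,.203,68)
E
```

```text
0.5723084058306863 0.0 [ 0.35586728 -0.04192377  0.83269731]
dp [ 0.   1.4 -0.1] twist [0.     0.0005 0.0001] t 4.88 pos [ 0.4125 -0.2313  0.2029]
```

Emit:
{"fn": "step_arm", "kwargs": {"motion": [{"dp": [0,1,0],"twist": [0,0,0],"hand": -1},{"dp": [0,1,0],"twist": [0,0,0],"hand": -1},{"dp": [0,1,0],"twist": [0,0,0],"hand": -1},{"dp": [0,1,0],"twist": [0,0,0],"hand": -1},{"dp": [0,1,0],"twist": [0,0,0],"hand": -1}], "force": 45}}

```text
clock: 5.5
tool_pos: [0.4128, -0.2301, 0.2026]
eef_rot: [0.191, 0.982, 0.0, -0.0]
contact_force: [-0.5, 1.8, 0.5]
opening: 0.335
finger_force: 45.0
```

Emit:
{"fn": "step_arm", "kwargs": {"motion": [{"dp": [0,0,-10],"twist": [0,0,0],"hand": -1},{"dp": [0,0,-30],"twist": [0,0,0],"hand": -1},{"dp": [0,0,-55],"twist": [0,0,0],"hand": -1},{"dp": [0,0,-77],"twist": [0,0,0],"hand": -1},{"dp": [0,0,-90],"twist": [0,0,0],"hand": -1}]}}

```text
clock: 6.12
tool_pos: [0.4127, -0.2307, 0.2938]
eef_rot: [0.191, 0.982, -0.0, 0.0]
contact_force: [0.3, 0.6, -5.1]
opening: 0.336
finger_force: 45.0
```

Emit:
{"fn": "step_arm", "kwargs": {"motion": [{"dp": [-10,20,0],"twist": [0,0,-0.03],"hand": -1},{"dp": [-30,60,0],"twist": [0,0,-0.08],"hand": -1},{"dp": [-50,100,0],"twist": [0,0,-0.13],"hand": -1},{"dp": [-69,140,0],"twist": [0,0,-0.18],"hand": -1},{"dp": [-79,159,0],"twist": [0,0,-0.209],"hand": -1}]}}

```text
clock: 6.75
tool_pos: [0.547, -0.1097, 0.2924]
eef_rot: [0.085, 0.996, 0.001, -0.0]
contact_force: [-0.7, -0.8, -4.1]
opening: 0.333
finger_force: 45.0
```

Emit:
{"fn": "step_arm", "kwargs": {"motion": [{"dp": [0,0,0],"twist": [0,0,0],"hand": -1},{"dp": [0,0,0],"twist": [0,0,0],"hand": -1},{"dp": [0,0,0],"twist": [0,0,0],"hand": -1}]}}

```text
clock: 7.12
tool_pos: [0.5443, -0.1141, 0.2926]
eef_rot: [0.089, 0.996, -0.0, -0.001]
contact_force: [-1.2, 0.5, -3.9]
opening: 0.333
finger_force: 45.0
```

```bash
python3 - <<'E'
from h import *
from go import go
s=r.get_state();print(s['opening'],s['finger_force'],s['contact_force'],s['moment'])
go(.5455,-.112,.291,80)
for n in('top','side','wrist'):
    c,M=cam(n);save(c,n+'2.png');P=cloud(c,M);np.save(n+'2.npy',P);P=P.reshape(-1,3)
    ex=np.array([.985,-.174]);ey=np.array([.174,.985]);o=np.array([.6328,-.021])
    L=np.stack([(P[:,:2]-o)@ex,(P[:,:2]-o)@ey,P[:,2]],1)*1000
    def rect(m,t):
        Q=L[m]
        if len(Q)<8: print(n,t,len(Q));return
        print(n,t,len(Q),np.array2string(np.percentile(Q,[1,50,99],axis=0).round(1)).replace('\n',''), np.round(cv2.minAreaRect(Q[:,:2].astype(np.float32))[0],1),round(cv2.minAreaRect(Q[:,:2].astype(np.float32))[2],1))
    x,y,z=L.T
    rect((abs(x)<16)&(abs(y)<60)&(z>195)&(z<205),'railtop')
    rect((abs(x)<16)&(y>130)&(y<170)&(z>205)&(z<213),'stop')
    rect((abs(x)<16)&(y>90)&(y<160)&(z>186)&(z<194),'notch')
    c0=(abs(x+70)<60)&(abs(y+105)<70)
    rect(c0&(z>80)&(z<95+25),'tray'); rect(c0&(z>190)&(z<195),'plate upper');rect(c0&(z>130)&(z<185),'plate')
    rect(c0&(z>100)&(z<112),'trayrim')
E
```

```text
0.3325773581608858 44.96653122827411 [-1.17705759  0.5288502  -3.8613214 ] [ 0.00638459 -0.03804654  0.01704161]
dp [-0.8  2.3  1.6] twist [-0.0011 -0.0012 -0.0029] t 7.12 pos [ 0.5443 -0.1141  0.2926]
top railtop 340 [[ -5.1 -58.  195.3] [  1.2   2.6 200.3] [  7.7  58.8 203.8]] [1.3 0. ] 0.1
top stop 56 [[ -4.9 140.7 206. ] [  1.3 150.6 209.6] [  6.8 160.5 212.3]] [  1.  150.6] 0.2
top notch 114 [[-15.8  93.4 186.1] [ -3.  130.5 189.6] [  7.  159.3 193.6]] [ -0.9 126. ] 10.7
top tray 663 [[-110.4 -158.4   89.8] [ -94.9 -105.8   95.9] [ -32.3  -50.4  118.9]] [ -69.7 -105. ] 89.1
top plate upper 9 [[ -83.4 -144.2  190.1] [ -82.9 -125.3  192.1] [ -82.   -75.3  194.7]] [ -82.7 -109.7] 89.2
top plate 64 [[ -83.5 -148.1  131.2] [ -83.1 -120.4  157.6] [ -82.1  -63.   183.3]] [ -82.8 -105. ] 89.1
top trayrim 68 [[-110.7 -156.3  100.1] [ -92.6  -97.7  106.4] [ -31.8  -50.3  111.9]] [ -69.6 -104.4] 89.2
side railtop 221 [[ -7.4 -31.  195.1] [ -2.7  12.6 199.4] [  7.   58.8 201.3]] [0.1 0.6] 89.9
side stop 41 [[ -7.4 138.8 205.1] [ -2.  148.6 208.4] [  5.7 159.6 209.9]] [ -1.  149.1] 88.4
side
[... 472 characters left out ...]
  106.5] [ -33.4  -53.6  111.8]] [ -70.2 -107.4] 89.1
wrist railtop 118 [[ -7.2  51.2 195.2] [ -5.9  57.  200. ] [  0.9  59.9 201.6]] [-4.7 57.5] 45.1
wrist stop 0
wrist notch 147 [[ -7.3  90.3 186.2] [ -6.   99.4 189.7] [ -5.1 111.7 193.7]] [ -6.1 101.1] 2.0
wrist tray 5693 [[-111.2 -161.7   92.6] [ -92.1 -106.8   96.4] [ -31.4  -52.8  117.4]] [ -70.8 -107.3] 89.4
wrist plate upper 283 [[ -84.3 -151.3  190. ] [ -83.7 -107.6  192.7] [ -83.1  -63.3  194.9]] [ -83.7 -107.3] 89.3
wrist plate 2111 [[ -84.3 -151.2  131.1] [ -83.7 -106.9  161.7] [ -83.2  -63.   184.5]] [ -83.7 -107.2] 89.5
wrist trayrim 739 [[-111.3 -158.7  100.1] [ -84.1 -106.8  106.6] [ -34.1  -55.7  111.9]] [ -72.6 -107.6] 89.5
```

View pics/side2.png

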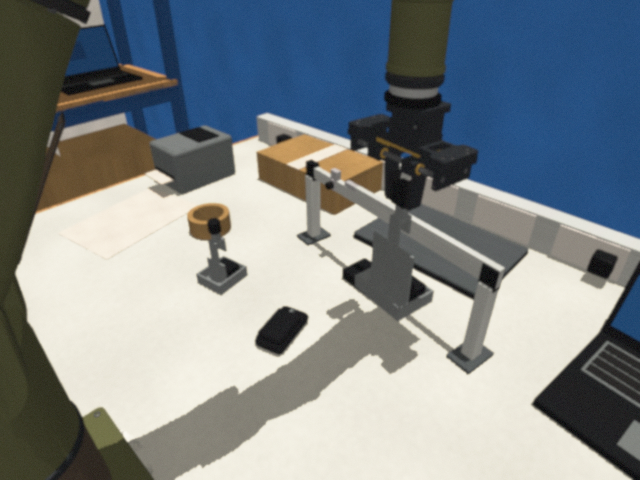

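Side view: the carrier hangs upright under the gripper at (395,265), on the near side of the rail, clear of the posts and the adapter. The relative measurements give about 70.6 mm to go across the rail. I'll move over the bar, then check before lowering.

Emit:
{"fn": "step_arm", "kwargs": {"motion": [{"dp": [-15,1,0],"twist": [0,0,-0.003],"hand": -1},{"dp": [-35,2,0],"twist": [0,0,-0.005],"hand": -1},{"dp": [-52,2,0],"twist": [0,0,-0.005],"hand": -1},{"dp": [-65,2,0],"twist": [0,0,-0.005],"hand": -1},{"dp": [-70.5,2,0],"twist": [0,0,-0.005],"hand": -1}]}}

```text
clock: 7.9
tool_pos: [0.6156, -0.1232, 0.2925]
eef_rot: [0.085, 0.996, 0.0, -0.0]
contact_force: [-1.7, -0.3, -3.6]
opening: 0.337
finger_force: 45.0
```

Emit:
{"fn": "step_arm", "kwargs": {"motion": [{"dp": [0,0,0],"twist": [0,0,0],"hand": -1},{"dp": [0,0,0],"twist": [0,0,0],"hand": -1},{"dp": [0,0,0],"twist": [0,0,0],"hand": -1}]}}

```text
clock: 8.28
tool_pos: [0.6149, -0.1228, 0.2928]
eef_rot: [0.085, 0.996, 0.0, -0.0]
contact_force: [-0.4, 0.6, -3.6]
opening: 0.335
finger_force: 45.0
```

```bash
cat > m.py <<'E'
from h import *
from go import go
def meas(tag,cx,cy,zb,cams=('top','side','wrist')):
  s=r.get_state();print(s['opening'].round(3),s['contact_force'].round(1),s['moment'].round(2));ex=np.array([.985,-.174]);ey=np.array([.174,.985]);o=np.array([.6328,-.021])
  print('tcp rail',((s['tool_pos'][:2]-o)@ex*1000).round(1),((s['tool_pos'][:2]-o)@ey*1000).round(1),s['tool_pos'][2].round(4))
  for n in cams:
    c,M=cam(n);save(c,n+tag+'.png');P=cloud(c,M).reshape(-1,3)
    L=np.stack([(P[:,:2]-o)@ex,(P[:,:2]-o)@ey,P[:,2]],1)*1000
    def rect(m,t):
        Q=L[m]
        if len(Q)<8: print(n,t,len(Q));return
        b=cv2.minAreaRect(Q[:,:2].astype(np.float32))
        print(n,t,len(Q),np.array2string(np.percentile(Q,[1,50,99],axis=0).round(1)).replace('\n',''),np.round(b[0],1),round(b[2],1))
    x,y,z=L.T
    rect((x>-10)&(x<-3)&(abs(y-cy)>60)&(abs(y-cy)<90)&(z>170)&(z<190),'rail front near')
    rect((abs(x)<16)&(abs(y-cy)>60)&(abs(y-cy)<90)&(z>195)&(z<205),'railtop')
    c0=(abs(x-cx)<45)&(abs(y-cy)<60)
    rect(c0&(z>zb)&(z<zb+35)&(z<160),'tray'); rect(c0&(z>zb+45)&(z<zb+75),'plate low');rect(c0&(z>zb+85)&(z<zb+106),'plate high')
E
python3 -c "
from m import *
meas('3',0,-105,90)"
```

```text
Traceback (most recent call last):
  File "m.py", line 4, in meas
    s=r.get_state();print(s['opening'].round(3),s['contact_force'].round(1),s['moment'].round(2));ex=np.array([.985,-.174]);ey=np.array([.174,.985]);o=np.array([.6328,-.021])
                          ^^^^^^^^^^^^^^^^^^
AttributeError: 'float' object has no attribute 'round'
```

```bash
sed -i "s/s\['opening'\].round(3)/s['opening']/;s/s\['tool_pos'\]\[2\].round(4)/s['tool_pos'][2]/" m.py
python3 -c "
from m import *
meas('3',0,-105,90)"
```

```text
0.33521817945399013 [-0.4  0.6 -3.6] [-0.03 -0.02  0.03]
tcp rail 0.0 -103.4 0.2927655161018726
top rail front near 32 [[  -4.9 -194.7  170.4] [  -4.4 -102.1  177.7] [  -3.7  -16.3  189.6]] [  -4.3 -105.6] 0.0
top railtop 40 [[  -4.3 -194.2  195.9] [   0.3  -22.   199.8] [   7.6  -15.1  204.2]] [   0.8 -104.7] 89.4
top tray 738 [[ -39.  -154.4   90.8] [ -21.8  -98.2   96.9] [   6.2  -46.6  122.4]] [   1.4 -101. ] 89.9
top plate low 97 [[ -12.1 -143.7  135.4] [ -11.4  -98.3  150. ] [  -9.4  -56.3  164.6]] [-11.  -95.3] 85.8
top plate high 126 [[ -12.  -158.1  175.5] [ -11.   -99.6  186.9] [  -2.7  -45.8  195.9]] [  -5.2 -102.5] 0.6
side rail front near 286 [[  -7.7 -194.8  170.6] [  -5.5 -170.3  180.3] [  -3.6  -16.5  189.8]] [  -5.6 -105.5] 89.6
side railtop 205 [[  -7.2 -194.1  195.1] [  -1.9 -170.1  199.1] [   7.   -16.2  201.1]] [-1.000e-01 -1.047e+02] 89.6
side tray 1904 [[ -40.7 -158.6   90.5] [ -12.8 -124.8  107.9] [  37.3  -48.9  124.4]] [  -1.9 -102.6] 1.4
side plate low 613 [[ -14.1 -148.9  135.5] [ -12.1 -107.   150.1] [  -7.7  -57.5  164.5]] [ -11.4 -109.8] 4.5
side plate high 593 [[ -13.9 -164.1  175.2] [ -11.8 -115.1  185.6] [  -3.7  -46.9  195.9]] [  -8.4 -105.1] 0.3
wrist rail front near 699 [[  -6.6 -194.1  170.2] [  -6.   -44.6  180.7] [  -5.4  -15.9  189.8]] [  -6.1 -104.9] 0.2
wrist railtop 1852 [[  -6.3 -194.5  195.5] [  -1.  -165.   200.2] [   5.7  -15.6  201.8]] [  -0.3 -105. ] 0.0
wrist tray 5187 [[ -40.2 -158.2   92.7] [ -23.  -102.9   95.6] [  39.6  -49.7  123.3]] [   0.2 -104. ] 89.9
wrist plate low 1053 [[ -13.3 -148.   135.6] [ -12.9 -104.5  151.1] [ -12.5  -59.9  164.6]] [ -12.9 -103.9] 0.0
wrist plate high 1697 [[ -13.3 -163.7  175.3] [ -12.8 -105.8  188.3] [  -5.6  -46.4  195.8]] [  -9.5 -105.1] 0.1
```

View pics/side3.png

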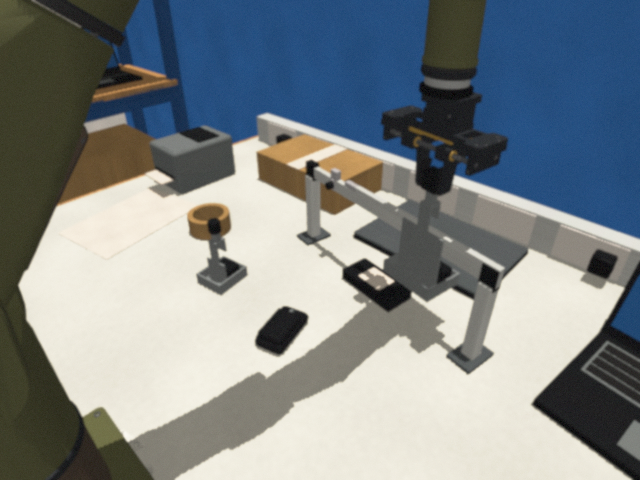

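The carrier is centred over the bar: the plate face is at x = -12.9 and the rail face at -6.0. I'll lower it.

Emit:
{"fn": "step_arm", "kwargs": {"motion": [{"dp": [0,0,8],"twist": [0,0,0],"hand": -1},{"dp": [0,0,18],"twist": [0,0,0],"hand": -1},{"dp": [0,0,28],"twist": [0,0,0],"hand": -1},{"dp": [0,0,35],"twist": [0,0,0],"hand": -1},{"dp": [0,0,37],"twist": [0,0,0],"hand": -1}]}}

```text
clock: 9.05
tool_pos: [0.615, -0.1228, 0.2549]
eef_rot: [0.085, 0.996, 0.0, -0.001]
contact_force: [0.5, 0.1, -3.8]
opening: 0.342
finger_force: 45.0
```

Emit:
{"fn": "step_arm", "kwargs": {"motion": [{"dp": [0,0,1],"twist": [0,0,0],"hand": -1},{"dp": [0,0,2],"twist": [0,0,0],"hand": -1}]}}

```text
clock: 9.3
tool_pos: [0.6156, -0.1228, 0.254]
eef_rot: [0.085, 0.996, 0.0, 0.0]
contact_force: [-0.2, -0.2, -4.2]
opening: 0.337
finger_force: 45.0
```

Emit:
{"fn": "step_arm", "kwargs": {"motion": [{"dp": [0,0,1],"twist": [0,0,0],"hand": -1},{"dp": [0,0,1],"twist": [0,0,0],"hand": -1}]}}

```text
clock: 9.55
tool_pos: [0.6153, -0.1228, 0.2527]
eef_rot: [0.085, 0.996, 0.0, 0.0]
contact_force: [-0.7, 0.9, -3.8]
opening: 0.336
finger_force: 45.0
```

Emit:
{"fn": "step_arm", "kwargs": {"motion": [{"dp": [0,0,1],"twist": [0,0,0],"hand": -1},{"dp": [0,0,1],"twist": [0,0,0],"hand": -1}]}}

```text
clock: 9.8
tool_pos: [0.6154, -0.1228, 0.2526]
eef_rot: [0.085, 0.996, -0.0, 0.0]
contact_force: [-2.3, -0.1, 5.3]
opening: 0.341
finger_force: 45.0
```

Emit:
{"fn": "step_arm", "kwargs": {"motion": [{"dp": [0,0,1],"twist": [0,0,0],"hand": -1},{"dp": [0,0,1],"twist": [0,0,0],"hand": -1}]}}

```text
clock: 10.05
tool_pos: [0.6155, -0.1228, 0.2526]
eef_rot: [0.085, 0.996, -0.0, 0.001]
contact_force: [-4.5, 0.2, 11.4]
opening: 0.337
finger_force: 45.0
```

It touched down at TCP z = 0.2526. I'll ease the pressing slightly and slide.

Emit:
{"fn": "step_arm", "kwargs": {"motion": [{"dp": [0,5,-0.8],"twist": [0,0,0],"hand": -1},{"dp": [0,18,-0.8],"twist": [0,0,0],"hand": -1},{"dp": [0,35,-0.8],"twist": [0,0,0],"hand": -1},{"dp": [0,50,-0.8],"twist": [0,0,0],"hand": -1},{"dp": [0,60,-0.8],"twist": [0,0,0],"hand": -1}]}}

```text
clock: 10.68
tool_pos: [0.6264, -0.0662, 0.2527]
eef_rot: [0.086, 0.996, -0.002, 0.002]
contact_force: [-1.7, -7.5, 6.0]
opening: 0.337
finger_force: 45.0
```

```bash
python3 -c "
from m import *
meas('4',0,-44,50,('wrist',))"
```

```text
0.3365229822062625 [-1.7 -7.5  6. ] [-1.64  0.3   0.02]
tcp rail 1.6 -45.6 0.25265254726033753
wrist rail front near 1146 [[  -6.6 -133.5  170.2] [  -6.    16.3  180.6] [  -5.5   45.2  189.8]] [ -6.1 -44. ] 0.1
wrist railtop 2758 [[  -6.4 -133.4  195.4] [  -1.    16.2  200.3] [   6.2   45.4  201.7]] [ -0.1 -44. ] 0.0
wrist tray 5359 [[ -38.3 -101.5   52.5] [ -20.3  -46.7   55.6] [  23.8    7.    84.7]] [ -4.2 -47.2] 89.9
wrist plate low 1059 [[-11.5 -91.2  95.3] [-11.1 -47.2 111.1] [-10.7  -2.9 124.7]] [-11.1 -47. ] 89.8
wrist plate high 1100 [[-11.7 -90.8 135.4] [-11.2 -46.5 146.4] [-10.8  -2.7 155.8]] [-11.3 -46.8] 89.7
```

Emit:
{"fn": "step_arm", "kwargs": {"motion": [{"dp": [0.5,8,0],"twist": [0,0,0],"hand": -1},{"dp": [1,24,0],"twist": [0,0,0],"hand": -1},{"dp": [1.5,42,0],"twist": [0,0,0],"hand": -1},{"dp": [2,58,0],"twist": [0,0,0],"hand": -1},{"dp": [2.3,70,0],"twist": [0,0,0],"hand": -1}]}}

```text
clock: 11.35
tool_pos: [0.636, 0.0029, 0.2527]
eef_rot: [0.086, 0.996, -0.002, 0.001]
contact_force: [-1.5, -7.9, 6.4]
opening: 0.332
finger_force: 45.0
```

```bash
python3 -c "
from m import *
meas('5',0,24,50,('wrist',))"
```

```text
0.33249710297487 [-1.5 -7.9  6.4] [-1.73  0.28 -0.02]
tcp rail -1.0 24.1 0.25265719588892016
wrist rail front near 1179 [[ -6.8 -65.5 170.3] [ -6.1  84.7 180.7] [ -5.5 113.5 189.9]] [-6.1 24. ] 89.8
wrist railtop 2518 [[ -6.3 -65.4 195.4] [ -1.1 -38.  200.1] [  5.8 110.7 201.6]] [-0.5 22.9] 0.3
wrist tray 5639 [[-40.7 -31.8  52.4] [-21.9  23.   56.5] [ 24.8  76.7  84.8]] [-5.1 22.4] 89.8
wrist plate low 1054 [[-14.  -21.4  95.4] [-13.6  22.4 111.4] [-13.2  66.7 124.8]] [-13.6  22.6] 89.8
wrist plate high 1100 [[-14.2 -21.3 135.2] [-13.7  22.6 146.3] [-13.3  66.9 155.8]] [-13.7  22.7] 89.7
```

Emit:
{"fn": "step_arm", "kwargs": {"motion": [{"dp": [-0.2,8,0],"twist": [0,0,0],"hand": -1},{"dp": [-0.3,24,0],"twist": [0,0,0],"hand": -1},{"dp": [-0.4,42,0],"twist": [0,0,0],"hand": -1},{"dp": [-0.4,58,0],"twist": [0,0,0],"hand": -1},{"dp": [-0.4,70,0],"twist": [0,0,0],"hand": -1}]}}

```text
clock: 12.02
tool_pos: [0.648, 0.0724, 0.2523]
eef_rot: [0.086, 0.996, -0.002, 0.001]
contact_force: [-1.4, -7.4, 5.8]
opening: 0.335
finger_force: 45.0
```

```bash
python3 -c "
from m import *
meas('6',0,94,50,('wrist','top'))"
```

```text
0.33534680627094604 [-1.4 -7.4  5.8] [-1.59  0.33 -0.01]
tcp rail -1.2 94.6 0.25233013020911915
wrist rail front near 1146 [[ -9.5   4.5 170.2] [ -6.3  33.3 181.5] [ -3.9 183.2 189.9]] [-7.5 93.9] 89.2
wrist railtop 1412 [[ -6.6   4.2 195.4] [ -1.4  19.9 200.2] [  6.  157.3 202.4]] [-0.7 81.1] 0.5
wrist tray 5724 [[-41.2  38.8  52.2] [-22.2  92.8  57. ] [ 24.9 147.3  84.6]] [-5.5 93.2] 0.0
wrist plate low 1063 [[-14.4  49.   95.4] [-14.   93.  111.2] [-13.6 137.4 124.7]] [-14.   93.2] 89.8
wrist plate high 1106 [[-14.6  49.2 135.3] [-14.1  92.9 146.1] [-13.7 137.6 155.8]] [-14.2  93.4] 89.7
top rail front near 11 [[ -9.4 156.8 170.2] [ -5.1 167.1 178.7] [ -4.6 180.1 188.1]] [ -5.8 168.3] 77.5
top railtop 0
top tray 297 [[-39.6  96.8  50.7] [-24.7 130.   56.1] [ -0.3 153.   81.4]] [-15.9 123.6] 0.2
top plate low 29 [[-13.2 113.3  95.5] [-12.5 129.4 109. ] [-11.8 143.5 122.6]] [-12.6 128.4] 89.6
top plate high 17 [[-13.6 116.5 136.2] [-12.6 133.3 142.7] [-12.1 142.2 152.4]] [-13. 129.] 87.9
```

Emit:
{"fn": "step_arm", "kwargs": {"motion": [{"dp": [-0.5,4,0],"twist": [0,0,0],"hand": -1},{"dp": [-1,9,0],"twist": [0,0,0],"hand": -1},{"dp": [-1,14,0],"twist": [0,0,0],"hand": -1},{"dp": [-1,19,0],"twist": [0,0,0],"hand": -1},{"dp": [-1,22,0],"twist": [0,0,0],"hand": -1}]}}

```text
clock: 12.75
tool_pos: [0.6524, 0.0926, 0.2522]
eef_rot: [0.086, 0.996, -0.002, 0.001]
contact_force: [-1.8, -7.0, 7.3]
opening: 0.334
finger_force: 45.0
```

Emit:
{"fn": "step_arm", "kwargs": {"motion": [{"dp": [0,1,0],"twist": [0,0,0],"hand": -1},{"dp": [0,2,0],"twist": [0,0,0],"hand": -1},{"dp": [0,3,0],"twist": [0,0,0],"hand": -1},{"dp": [0,4,0],"twist": [0,0,0],"hand": -1}]}}

```text
clock: 13.25
tool_pos: [0.6531, 0.0962, 0.2522]
eef_rot: [0.086, 0.996, -0.002, 0.001]
contact_force: [-1.0, -6.7, 7.2]
opening: 0.335
finger_force: 45.0
```

Emit:
{"fn": "step_arm", "kwargs": {"motion": [{"dp": [0,1,0],"twist": [0,0,0],"hand": -1},{"dp": [0,2,0],"twist": [0,0,0],"hand": -1},{"dp": [0,3,0],"twist": [0,0,0],"hand": -1}]}}

```text
clock: 13.62
tool_pos: [0.6535, 0.1001, 0.2518]
eef_rot: [0.086, 0.996, -0.002, 0.0]
contact_force: [0.6, -3.2, -2.2]
opening: 0.337
finger_force: 45.0
```

Fz fell from 7 to -2 N, so the hook is over the notch. I'll continue gently towards the stop while lowering.

Emit:
{"fn": "step_arm", "kwargs": {"motion": [{"dp": [0,1,0],"twist": [0,0,0],"hand": -1},{"dp": [0,2,0.5],"twist": [0,0,0],"hand": -1},{"dp": [0,2,1.5],"twist": [0,0,0],"hand": -1}]}}

```text
clock: 14.0
tool_pos: [0.6529, 0.1053, 0.2493]
eef_rot: [0.085, 0.996, -0.0, -0.001]
contact_force: [-1.2, -2.1, -2.3]
opening: 0.334
finger_force: 45.0
```

Emit:
{"fn": "step_arm", "kwargs": {"motion": [{"dp": [0,1,1],"twist": [0,0,0],"hand": -1},{"dp": [0,1,2],"twist": [0,0,0],"hand": -1}]}}

```text
clock: 14.25
tool_pos: [0.6534, 0.1053, 0.2478]
eef_rot: [0.085, 0.996, -0.001, -0.0]
contact_force: [-0.3, -3.5, -1.6]
opening: 0.339
finger_force: 45.0
```

Emit:
{"fn": "step_arm", "kwargs": {"motion": [{"dp": [0,1,0],"twist": [0,0,0],"hand": -1},{"dp": [0,2,0],"twist": [0,0,0],"hand": -1}]}}

```text
clock: 14.5
tool_pos: [0.6535, 0.1055, 0.2478]
eef_rot: [0.086, 0.996, -0.002, -0.001]
contact_force: [-2.4, -7.4, -0.6]
opening: 0.337
finger_force: 45.0
```

Emit:
{"fn": "step_arm", "kwargs": {"motion": [{"dp": [0,-1.5,1],"twist": [0,0,0],"hand": -1},{"dp": [0,-2.5,3],"twist": [0,0,0],"hand": -1},{"dp": [0,-2.5,4],"twist": [0,0,0],"hand": -1}]}}

```text
clock: 14.88
tool_pos: [0.6538, 0.1052, 0.244]
eef_rot: [0.085, 0.996, -0.0, 0.0]
contact_force: [-0.7, -4.2, -1.2]
opening: 0.338
finger_force: 45.0
```

Emit:
{"fn": "step_arm", "kwargs": {"motion": [{"dp": [0,-0.7,1],"twist": [0,0,0],"hand": -1},{"dp": [0,-0.7,2],"twist": [0,0,0],"hand": -1}]}}

```text
clock: 15.12
tool_pos: [0.6537, 0.1051, 0.2427]
eef_rot: [0.085, 0.996, 0.0, 0.0]
contact_force: [-2.2, -3.7, 5.3]
opening: 0.338
finger_force: 45.0
```

Emit:
{"fn": "step_arm", "kwargs": {"motion": [{"dp": [0,0,0.5],"twist": [0,0,0],"hand": -1},{"dp": [0,0,1],"twist": [0,0,0],"hand": -1}]}}

```text
clock: 15.38
tool_pos: [0.6537, 0.1051, 0.2426]
eef_rot: [0.085, 0.996, 0.0, 0.001]
contact_force: [-3.6, -3.9, 9.6]
opening: 0.335
finger_force: 45.0
```

```bash
python3 -c "
from m import *
meas('7',0,126,40,('wrist',))"
```

```text
0.33510280528399083 [-3.6 -3.9  9.6] [-0.99  0.86 -0.02]
tcp rail -1.3 127.9 0.2426453906355958
wrist rail front near 1436 [[ -6.9  36.5 170.2] [ -6.3 187.2 181.2] [ -3.6 215.3 189.9]] [ -5.1 126. ] 0.0
wrist railtop 1509 [[ -6.5  36.2 195.5] [ -1.2  51.2 200.2] [  6.   65.7 201.7]] [-0.3 51. ] 0.5
wrist tray 5710 [[-41.9  72.8  42.6] [-22.8 122.3  47.5] [ 27.2 181.5  74.8]] [ -3.6 127.2] 89.9
wrist plate low 1061 [[-15.   82.9  85.3] [-14.6 126.8 101.3] [-14.2 171.2 114.6]] [-14.6 127.1] 89.8
wrist plate high 1102 [[-15.   83.  125.2] [-14.5 127.5 136.1] [-14.1 171.1 145.8]] [-14.5 127.1] 89.8
```

The carrier met the stop (force rose without travel) and dropped the full 10 mm to the notch floor. I'll relax the forces, then release.

Emit:
{"fn": "step_arm", "kwargs": {"motion": [{"dp": [-0.7,-0.5,-0.8],"twist": [0,0,0],"hand": -1},{"dp": [-1.3,-0.8,-1.2],"twist": [0,0,0],"hand": -1},{"dp": [-1.3,-0.8,-1.2],"twist": [0,0,0],"hand": -1}]}}

```text
clock: 15.8
tool_pos: [0.654, 0.105, 0.2427]
eef_rot: [0.084, 0.996, 0.001, -0.001]
contact_force: [-4.9, -1.5, 6.4]
opening: 0.337
finger_force: 45.0
```

Emit:
{"fn": "step_arm", "kwargs": {"motion": [{"dp": [0,0,0],"twist": [0,0,0],"hand": 0},{"dp": [0,0,0],"twist": [0,0,0],"hand": 0.3},{"dp": [0,0,0],"twist": [0,0,0],"hand": 0.3},{"dp": [0,0,0],"twist": [0,0,0],"hand": 0.3},{"dp": [0,0,0],"twist": [0,0,0],"hand": 0.3}]}}

```text
clock: 16.42
tool_pos: [0.6547, 0.1039, 0.2421]
eef_rot: [0.085, 0.996, 0.0, 0.0]
contact_force: [0.1, -0.5, -0.1]
opening: 0.651
finger_force: 0.0
```

```bash
python3 -c "
from m import *
meas('8',0,126,40,('wrist','side'))"
```

```text
0.6510363288061164 [ 0.1 -0.5 -0.1] [-0.03  0.04  0.01]
tcp rail -0.2 126.8 0.24213807204396762
wrist rail front near 1417 [[ -7.   36.6 170.4] [ -6.3 187.3 181.2] [ -3.6 215.5 189.9]] [ -5.1 126. ] 90.0
wrist railtop 1499 [[ -6.6  36.4 195.3] [ -1.4  51.1 200.2] [  5.7  65.7 201.7]] [-0.4 51.1] 0.9
wrist tray 5722 [[-41.4  72.9  42.5] [-22.6 122.9  46.8] [ 26.9 181.6  74.8]] [ -3.4 127.2] 0.0
wrist plate low 1044 [[-14.7  83.1  85.4] [-14.3 127.2 100.9] [-14.  171.1 114.6]] [-14.4 127.2] 90.0
wrist plate high 1084 [[-14.8  82.9 125.2] [-14.4 127.  136. ] [-13.9 171.2 145.7]] [-14.3 127.2] 89.9
side rail front near 164 [[ -8.3  36.6 170.5] [ -6.   61.7 180.1] [ -4.  214.7 189.7]] [ -5.7 125.8] 0.3
side railtop 69 [[ -7.5  36.6 195.3] [ -2.5  50.6 199.4] [  6.5  64.4 201.1]] [-0.5 50.3] 3.0
side tray 1213 [[-42.8  72.2  40.8] [-14.7 101.7  58.4] [ 36.1 182.2  74.4]] [ -2.2 128. ] 0.1
side plate low 331 [[-16.3  82.8  85.2] [-14.2 124.9 100.6] [-10.  173.8 114.8]] [-14.8 128. ] 1.6
side plate high 248 [[-16.2  82.4 125.2] [-14.1 124.9 135.2] [-12.  174.5 145.8]] [-14.4 128.4] 0.5
```

View pics/side8.png

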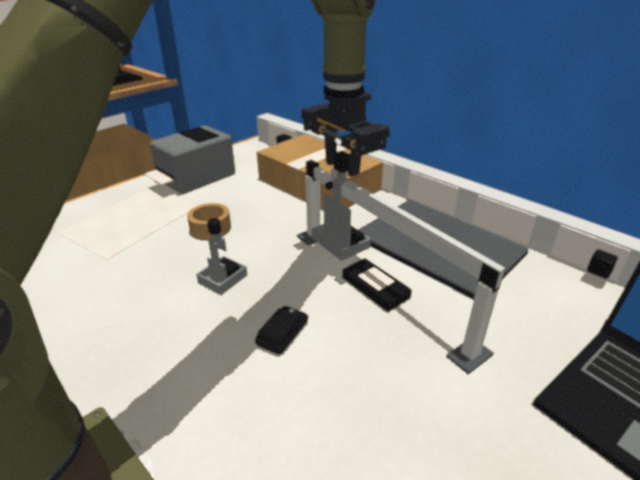

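The side view shows the carrier hanging in front of the stop at about (340,225). It is upright after release and the other items haven't moved. I'll retreat upwards.

Emit:
{"fn": "step_arm", "kwargs": {"motion": [{"dp": [0,0,-5],"twist": [0,0,0],"hand": 0.6},{"dp": [0,0,-20],"twist": [0,0,0],"hand": 0.6},{"dp": [0,0,-50],"twist": [0,0,0],"hand": 0.6},{"dp": [0,0,-90],"twist": [0,0,0],"hand": 0.6},{"dp": [0,0,-110],"twist": [0,0,0],"hand": 0.6}]}}

```text
clock: 17.15
tool_pos: [0.6555, 0.1042, 0.3561]
eef_rot: [0.085, 0.996, 0.001, 0.002]
contact_force: [-0.3, 0.0, 0.3]
opening: 0.796
finger_force: 0.0
```

Emit:
{"fn": "step_arm", "kwargs": {"motion": [{"dp": [0,0,0],"twist": [0,0,0],"hand": 0.6},{"dp": [0,0,0],"twist": [0,0,0],"hand": 0.6},{"dp": [0,0,0],"twist": [0,0,0],"hand": 0.6}]}}

```text
clock: 17.52
tool_pos: [0.654, 0.1037, 0.3509]
eef_rot: [0.085, 0.996, -0.0, -0.001]
contact_force: [-0.4, -0.7, 0.1]
opening: 0.801
finger_force: 0.0
```

```bash
python3 -c "
from m import *
meas('9',0,126,40,('wrist','side'))"
```

```text
0.8011233324370451 [-0.4 -0.7  0.1] [-0.01  0.02  0.03]
tcp rail -0.8 126.5 0.35094414477532104
wrist rail front near 409 [[ -6.9  36.8 170.5] [ -6.4 187.5 181.4] [ -3.6 215.1 189.9]] [ -5.2 126. ] 0.1
wrist railtop 602 [[ -6.5  36.3 196. ] [ -1.2  50.9 200.2] [  5.4  65.7 201.9]] [-0.5 51. ] 0.2
wrist tray 3041 [[-41.5  72.9  42. ] [-23.2 124.8  45.4] [ 15.5 181.5  74.7]] [-11.  127.3] 0.1
wrist plate low 411 [[-14.7  83.3  85.8] [-14.4 129.1 101.4] [-14.1 171.4 114.8]] [-14.5 127.2] 0.1
wrist plate high 325 [[-14.7  83.1 125.1] [-14.5 121.3 134.8] [-14.2 171.2 145.5]] [-14.5 127.2] 90.0
side rail front near 160 [[ -8.1  37.  170.2] [ -6.   61.9 180.1] [ -4.  214.9 189.8]] [ -6.1 125.6] 90.0
side railtop 69 [[ -7.3  36.6 195.6] [ -2.6  50.4 199.1] [  7.8  64.1 201.3]] [ 0.3 50.4] 3.0
side tray 1232 [[-42.4  72.   40.9] [-14.3 102.2  58.5] [ 36.2 182.4  74.6]] [ -1.7 127.6] 89.6
side plate low 319 [[-15.6  82.8  85.5] [-14.  122.3 100.7] [-10.4 170.6 114.7]] [-13.8 127. ] 2.3
side plate high 245 [[-16.   83.3 125.2] [-14.  127.1 135.9] [-10.9 174.1 145.8]] [-14.4 128.7] 1.4
```

View pics/side9.png

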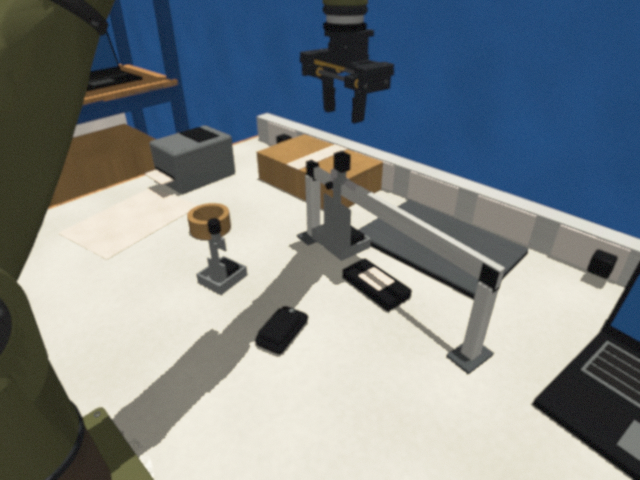

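The carrier hangs still and upright in the notch at (340,215), and the gripper is well clear at (345,85). I'll hand the job in.

```bash
python3 -c "
from plant import r
print(r.finish_job())"
```

```text
the job is handed in; nothing more can be done
None
```

I handed the job in: the tall carrier hangs upright in the notch against the stop, after sliding along the rail from the loading end without being lifted off; the highest force reading was about 11 N, and I moved none of the other items.

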